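# Turn the form holder sheet side up

### The arm

A 6-joint arm with a two-finger parallel gripper is mounted at the origin on the work surface. World frame = base frame: x ahead of the robot, y to its left, z up, the work surface at z = 0. Lengths are in m, angles in degrees, forces in N, time in s.
With the tool pointing down it reaches from about 0.375 to 0.9 m from the base axis. Payload 3.1 kg.
Tool frame: the origin (TCP) lies on the centre line of the jaws, within the pads' length; the fingertips stand 17 mm ahead of it and the grasp point (between the pads) lies 2 mm behind it; z points along the fingers, y is the line along which they close (so a half turn about z gives the same grasp; the last joint's range is limited). The gripper opens to 87 mm and grips with 3 to 60 N. Pads are 19 mm wide; open, the fingers measure 117 mm over their backs; the gripper's body (75 mm by 190 mm) begins 51 mm behind the grasp point.
Start: joints at [65.117, 30.224, 82.088, -0, 67.689, -10.227], TCP at [0.158, 0.605, 0.24] pointing down, gripper open.
Joint ranges: [-176.69, 176.69], [-43.24, 126.21], [12.49, 139.97], [-82, 262], [0, 151.66], [-163.58, 163.58]. Speed limits (degrees/s): [159.86, 159.86, 180, 180, 180, 180].

### API

Orientations are given as a 3x3 rotation matrix whose columns are the frame's x, y, z axes.
In Python, from rig import bot, imaging, finder gives the robot as it stands. The module is installed in compiled form; this text tells all that it offers.
- The arm moves only by the tool play_rows, never from a script. Its argument "motion" is a list that holds one entry, the list of rows, each a list of 6 numbers: the shift along the tool's x, y, z in m, then the turn, a rotation vector about the tool's x, y, z in degrees. In form: [[[dx, dy, dz, wx, wy, wz], ...]]. A call has 1 to 8 rows; each row is the pose to reach, as a shift and turn from the pose commanded when the call began, along the tool's axes at that moment; what a row does not reach only later rows make up. A row lasts 1/12 s, in which the tool goes at most 41.7 mm and 7.16 degrees, less where a joint would pass 70% of its speed; a pose out of reach is approached as far as the arm can. A call with a gripper value outside its range is refused whole. "fingers" is the finger opening in m, from 0 to 0.087, set as the call begins (left out, the last holds). The fingers move at their own pace and stop on an object; the grip force is fixed at half the most. Time passes only in rows, so rows that repeat a pose let the fingers close. It gives the time, the measured TCP pose, the force, the opening and the grip force at its end, in the units of the state.
- bot.read_state(): the state, without advancing time (a new reading comes with each control period).
- imaging.capture(name): name is "side" or "top"; returns a dict with "frame" (480x640x3 uint8, red, green, blue), "camera_matrix" (3x3 intrinsics, pixels), "k1" (the pictures are not rectified: a ray, as slopes to the right and down, at radius r is drawn at 1 + k1 r^2 times it, then the intrinsics apply), "R" (3x3) and "t" (3): a world point X has camera coordinates R X + t. Camera axes: x right, y down, z forward; pixel columns grow to the right and rows downward; lengths in m; the calibration is good to about 2 mm. A picture is of the moment at which its call begins. There is no depth.
- bot.hand_in(): hands the job in; it is judged then, once.
Trained networks look in the newest picture that a camera, given by its name, has taken for a name from the list of things; names that differ only in an ending like _2 or _b are one class to them, and where a whole thing is asked for, a point or a joint stands for the part that bears it (a point fixed in the world has none). Each returns a list of dicts, best first, with "confidence" (0 to 1); they miss things now and then, are a little off and sometimes report something else, mostly with a low value. They report only what shows in the picture. A call takes as long as a camera call. They do not tell look-alikes from the thing itself.
- finder.recognise(camera, name): "at" ([x, y, z] in m, in world coordinates, good to about 4 mm: the middle of the surface that is visible of it).
- finder.outline_of(camera, name): "pixels" (480x640 bool, what is visible of it).
The state is a dict: "time_s": time; "joint_positions": joint angles; "qvel": joint speeds; "tau": joint torques, N m; "position": TCP position; "tcp_rot": TCP orientation; "force": force on the tool from outside, world axes, zero at the start; "moment": the same for the moment, N m; "opening": opening from 0.0 (shut) to 1.0 (fully open); "grasp_force": force on a finger pad.
Only numpy, scipy, OpenCV 4.12 (cv2) and the standard library are available. Lean on these libraries where they do the work, as an engineer would, in place of code of your own. Each camera call takes 0.05 s, during which the arm holds its last target. There are 200 camera calls.

### The job

A flat aluminium form holder lies on top of the grey instrument case with its record sheet facing down. Slide it part-way out over an edge of the case so that you can get under it, then turn it over and leave it lying flat on the case with the sheet facing up. Do not knock over the white bottle that stands beside the case.

Things in the scene. Friction and masses are not known exactly. Their poses are not given: they have to be found in the camera images.
- holder: The form holder on the case: a rigid flat aluminium slab 215 mm long (x), 165 mm wide (y), 12 mm thick (z), 0.4 kg, loose; origin at its middle. The paper sheet and flat dark clip are on its -z face, which is down at the start: only the plain back shows. It starts wholly on the case, within 0.25 rad of its yaw. Not its twin, which lies sheet up on the table.
- case: Closed grey instrument case that does not move: a block 300 mm long (x), 270 mm wide (y), 90 mm high with a plain flat top. Origin at the centre of its underside, on the table, so its top is at 90 mm; x points roughly away from the robot.
- bottle: White bottle, 62 mm wide, 150 mm high, 0.3 kg, loose, upright on the table beyond the case's +y or -y edge, its axis 220 to 255 mm from the case's middle. Origin at the centre of its underside. Beyond the other of these two edges, as far away, stands only a low orange pipette bulb, 52 mm wide and 50 mm high.
There are look-alikes about, which are no part of the job. What is shaped like the bottle but blue is not meant.

How it is judged (in metres and radians):
On the way:
1. the holder, lying flat on the case and sheet still down, is slid until it sticks out at least 15 mm past an edge of the case (angle between holder's own z axis and vertical below 0.15 rad and z of holder in the frame of case between 0.088 and 0.106 m and (y of holder in the frame of case above 0.0675 m or y of holder in the frame of case below -0.0675 m or x of holder in the frame of case above 0.0575 m or x of holder in the frame of case below -0.0575 m)), for 0.2 s.
At the end, for the whole second after the job is handed in: The holder lies at rest, released, flat on top of the case (within about 8 degrees of level, its middle over the case top and within 8 to 10 mm of its lying height; it may stick out over an edge) with the sheet facing up, and the bottle is upright (within 0.2 rad) (angle between holder's own z axis and vertical above 2.99 rad and z of holder in the frame of case between 0.088 and 0.106 m and x of holder in the frame of case between -0.15 and 0.15 m and y of holder in the frame of case between -0.135 and 0.135 m and linear speed of holder below 0.02 m/s and angle between bottle's own z axis and vertical below 0.2 rad); the robot touches nothing.
It fails at once if the white bottle beside the case is knocked over (tilted more than 0.5 rad) (angle between bottle's own z axis and vertical above 0.5 rad).
It also fails if it takes over 51 s, if anything falls off the work surface, if the arm or the gripper's body presses on something with over 40 N, if the wrist force passes 120 N, or if a joint passes its speed limit or range.

## Working session

There is one attempt and no reset: what is moved stays moved. The work goes in short steps, Python scripts to look and compute and a tool call to move; the robot and the scene stay as the last step left them, time stands still between calls to the robot, and variables do not carry over. Pictures are saved under pics/ and viewed, at most 10 in all, crops included, and the job is handed in when it is done.

Besides the shell and the picture viewer there is one more tool, called in YAML: its name, and indented under it one key for each argument. play_rows: Moves the arm, as the interface text tells. Its arguments: {"type":"object","properties":{"motion":{"type":"array"},"fingers":{"type":"number"}},"required":["motion"]}

```bash
mkdir -p pics; python3 - <<'E'
from rig import bot, imaging, finder
import cv2,numpy as np
for c in ("side","top"):
    d=imaging.capture(c); cv2.imwrite(f"pics/{c}0.png",d["frame"][:,:,::-1])
    print(c,d["camera_matrix"].tolist(),d["k1"],"campos",(-d["R"].T@d["t"]).round(3))
    for n in ("holder","case","bottle"):
        print(n,[(np.round(q["at"],3).tolist(),round(q["confidence"],2)) for q in finder.recognise(c,n)])
s=bot.read_state();print(s)
E
```

```text
side [[557.8934632989148, 0.0, 316.2613297442125], [0.0, 557.8934632989148, 245.2626953682568], [0.0, 0.0, 1.0]] -0.15679997799352924 campos [-0.026 -0.73   0.665]
holder [([0.512, 0.03, 0.102], 0.61)]
case [([0.487, -0.089, 0.081], 0.98)]
bottle [([0.692, 0.27, 0.073], 0.84), ([0.59, 0.369, 0.08], 0.66), ([0.716, 0.376, 0.093], 0.61)]
top [[483.6357970423917, 0.0, 318.7453672288695], [0.0, 483.6357970423917, 240.3792489877123], [0.0, 0.0, 1.0]] 0.011293715722544154 campos [0.533 0.082 0.903]
holder [([0.52, 0.042, 0.104], 0.83)]
case [([0.556, -0.029, 0.09], 0.69)]
bottle [([0.605, 0.375, 0.1], 0.94), ([0.694, 0.287, 0.101], 0.81), ([0.585, 0.254, 0.101], 0.78), ([0.484, 0.267, 0.11], 0.64), ([0.723, 0.373, 0.102], 0.59)]
{'time_s': 0.4, 'joint_positions': array([ 6.51158590e+01,  3.02333136e+01,  8.20953900e+01,  1.71100498e-03,
        6.76883806e+01, -1.02290015e+01]), 'qvel': array([ 0.01035594, -0.13460397, -0.14869728, -0.05638944,  0.14796987,
        0.02947486]), 'tau': array([ 2.79268561e-04, -4.39507842e+01, -1.76654327e+01,  6.33139070e-02,
        5.30378439e-02, -7.32547846e-05]), 'position': array([0.15806645, 0.60458375, 0.2394003 ]), 'tcp_rot': array([[-9.67463264e-01,  2.53011481e-01, -1.50529594e-04],
       [ 2.53011513e-01,  9.67463233e-01, -2.58867685e-04],
       [ 8.01353509e-05, -2.88530696e-04, -9.99999955e-01]]), 'force': array([-0.04638043, -0.58286622, -0.45952797]), 'moment': array([-0.01088874, -0.00217352, -0.06335796]), 'grasp_force': 0.0, 'opening': 0.9963990113081169}
```

View pics/top0.png

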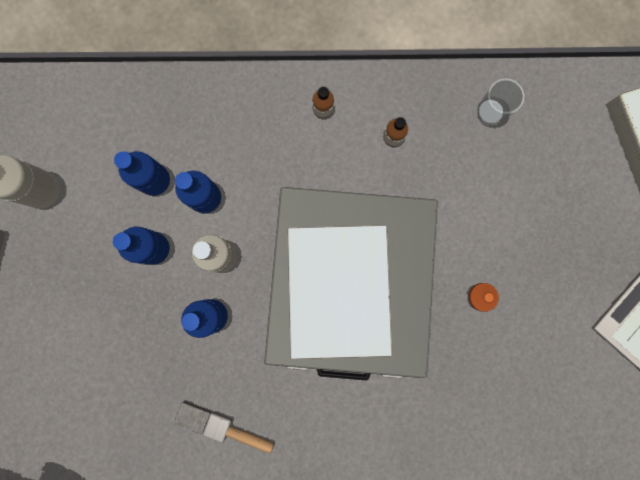

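View pics/side0.png

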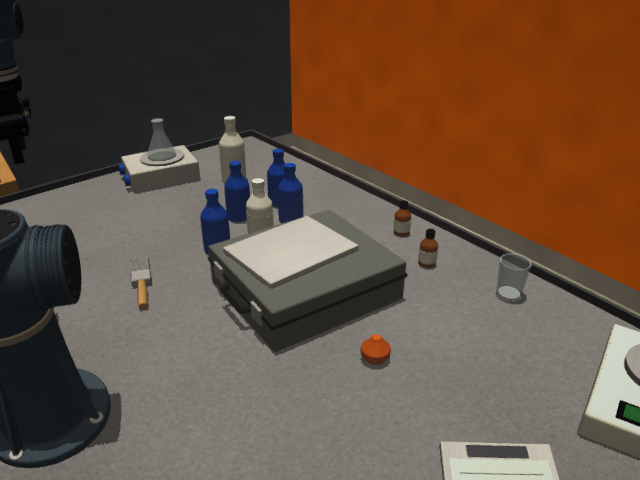

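The top view shows the holder, the light slab with corners (289,228), (386,226), (391,356), (290,358), lying on the grey case with corners (282,187), (437,200), (427,377), (265,364). The white bottle at (210,252) is on the left (+y) side among blue ones. The orange bulb at (484,297) is on the right (-y), so I'll slide the holder toward -y.

```bash
cat > h.py <<'E'
from rig import bot, imaging, finder
import cv2,numpy as np
def plane(d,px,z):
    K=d["camera_matrix"]; n=cv2.undistortPoints(np.float64(px).reshape(-1,1,2),K,np.array([d["k1"],0,0,0,0.]))[:,0]
    r=np.c_[n,np.ones(len(n))]@d["R"]; c=-d["R"].T@d["t"]
    return c+r*((z-c[2])/r[:,2])[:,None]
def rect(d,m,z):
    cs,_=cv2.findContours(m.astype(np.uint8),cv2.RETR_EXTERNAL,cv2.CHAIN_APPROX_NONE)
    c=max(cs,key=cv2.contourArea)[:,0]
    P=plane(d,c,z)
    return cv2.minAreaRect(P[:,:2].astype(np.float32)),P
E
python3 - <<'E'
from h import *
d=imaging.capture("top")
m=finder.outline_of("top","holder")[0]["pixels"]
r,_=rect(d,m,.102); print("holder",r,cv2.boxPoints(r).round(3).tolist())
print("clicked holder",plane(d,[(289,228),(386,226),(391,356),(290,358)],.102).round(3).tolist())
print("clicked case",plane(d,[(282,187),(437,200),(427,377),(265,364)],.09).round(3).tolist())
for n in("case",):
    for q in finder.outline_of("top",n)[:1]:
        r,_=rect(d,q["pixels"]|m,.09); print(n,r,cv2.boxPoints(r).round(3).tolist())
print("bottle top",plane(d,[(202,248)],.15),"body",plane(d,[(212,253)],.1), "bulb",plane(d,[(486,298)],.04))
E
```

```text
holder ((0.5235753655433655, 0.048371344804763794), (0.21572893857955933, 0.1657819300889969), 1.379680871963501) [[0.414000004529953, 0.1289999932050705], [0.4180000126361847, -0.03700000047683716], [0.6330000162124634, -0.03200000151991844], [0.6290000081062317, 0.1340000033378601]]
clicked holder [[0.629, 0.13, 0.102], [0.631, -0.032, 0.102], [0.418, -0.035, 0.102], [0.416, 0.129, 0.102]]
clicked case [[0.701, 0.142, 0.09], [0.676, -0.122, 0.09], [0.381, -0.095, 0.09], [0.405, 0.171, 0.09]]
case ((0.5352766513824463, 0.02663242816925049), (0.2695814073085785, 0.31251516938209534), 84.54582977294922) [[0.367000013589859, -0.09300000220537186], [0.6779999732971191, -0.12200000137090683], [0.7039999961853027, 0.1459999978542328], [0.3930000066757202, 0.17599999904632568]]
bottle top [[0.59322853 0.26252013 0.15      ]] body [[0.58873015 0.25782476 0.1       ]] bulb [[ 0.50781028 -0.21496204  0.04      ]]
```

```bash
cat >> h.py <<'E'
from scipy.spatial.transform import Rotation as Ro
def down(az):
    a=np.radians(az); y=np.array([np.cos(a),np.sin(a),0]); z=np.array([0,0,-1.]); return np.c_[np.cross(y,z),y,z]
def rows(p,R,s=None):
    s=s or bot.read_state(); T=s["tcp_rot"]
    return np.r_[(T.T@(np.array(p)-s["position"])).round(4),np.degrees(Ro.from_matrix(T.T@R).as_rotvec()).round(2)].tolist()
E
python3 - <<'E'
from h import *
print(rows((.395,.05,.235),down(91)))
E
```

```text
[-0.3695, -0.4767, 0.0046, 0.0, 0.0, -15.66]
```

play_rows:
  motion:
    - [[-0.37, -0.477, 0.0, 0, 0, -15.7], [-0.37, -0.477, 0.0, 0, 0, -15.7], [-0.37, -0.477, 0.0, 0, 0, -15.7], [-0.37, -0.477, 0.0, 0, 0, -15.7], [-0.37, -0.477, 0.0, 0, 0, -15.7], [-0.37, -0.477, 0.0, 0, 0, -15.7], [-0.37, -0.477, 0.0, 0, 0, -15.7], [-0.37, -0.477, 0.0, 0, 0, -15.7]]

```text
time_s: 1.22
position: [0.2895, 0.2966, 0.2399]
tcp_rot: [[-1.0, -0.019, 0.001], [-0.019, 1.0, 0.001], [-0.001, 0.001, -1.0]]
force: [0.9, -0.4, 0.2]
opening: 1.0
grasp_force: 0.0
```

```bash
python3 - <<'E'
from h import *
s=bot.read_state();print(s["position"],s["joint_positions"],s["tcp_rot"][:,1]); print(rows((.395,.05,.235),down(91)))
E
```

```text
[0.28950914 0.29659841 0.23989874] [ 3.01626718e+01  1.39341963e+01  1.10708545e+02 -6.31851150e-03
  5.52881499e+01 -6.09263193e+01] [-1.90683438e-02  9.99818054e-01  5.06824972e-04]
[-0.1008, -0.2486, 0.0049, 0.03, 0.06, 0.09]
```

play_rows:
  motion:
    - [[-0.101, -0.248, 0.005, 0, 0, 0], [-0.101, -0.248, 0.005, 0, 0, 0], [-0.101, -0.248, 0.005, 0, 0, 0], [-0.101, -0.248, 0.005, 0, 0, 0], [-0.101, -0.248, 0.005, 0, 0, 0], [-0.101, -0.248, 0.005, 0, 0, 0], [-0.101, -0.248, 0.005, 0, 0, 0], [-0.101, -0.248, 0.005, 0, 0, 0]]

```text
time_s: 1.88
position: [0.3976, 0.0485, 0.2351]
tcp_rot: [[-1.0, -0.013, 0.004], [-0.013, 1.0, -0.002], [-0.004, -0.002, -1.0]]
force: [-0.4, 1.1, -0.1]
opening: 1.004
grasp_force: 0.0
```

```bash
cat >> h.py <<'E'
import json,os
def log():
    s=bot.read_state(); open("log.txt","a").write(json.dumps([s[k].tolist() for k in("joint_positions","position","tcp_rot")])+"\n"); return s
E
python3 - <<'E'
from h import *
s=log();print(s["position"],s["joint_positions"]); print(rows((.395,.05,.112),down(91)))
E
```

```text
[0.39761668 0.04849729 0.23507343] [-9.09457955e+00  1.32367521e+01  1.12878243e+02 -6.49110128e-02
  5.36591543e+01 -9.97779130e+01]
[0.0031, 0.0017, 0.1231, -0.09, 0.21, -0.28]
```

play_rows:
  motion:
    - [[0.003, 0, 0.04, 0, 0, 0], [0.003, 0, 0.08, 0, 0, 0], [0.003, 0, 0.11, 0, 0, 0], [0.003, 0, 0.12, 0, 0, 0], [0.003, 0, 0.123, 0, 0, 0], [0.003, 0, 0.123, 0, 0, 0], [0.003, 0, 0.123, 0, 0, 0]]

```text
time_s: 2.47
position: [0.392, 0.0525, 0.1121]
tcp_rot: [[-1.0, -0.019, 0.001], [-0.019, 1.0, -0.0], [-0.001, -0.0, -1.0]]
force: [-0.1, 0.4, -0.6]
opening: 1.001
grasp_force: 0.0
```

play_rows:
  motion:
    - [[-0.01, 0, 0, 0, 0, 0], [-0.02, 0, 0, 0, 0, 0], [-0.03, 0, 0, 0, 0, 0], [-0.038, 0, 0, 0, 0, 0], [-0.045, 0, 0, 0, 0, 0], [-0.051, 0, 0, 0, 0, 0], [-0.056, 0, 0, 0, 0, 0], [-0.06, 0, 0, 0, 0, 0]]

```text
time_s: 3.13
position: [0.4518, 0.0532, 0.1115]
tcp_rot: [[-1.0, -0.018, -0.001], [-0.018, 1.0, 0.0], [0.001, 0.0, -1.0]]
force: [-3.0, -0.8, 3.2]
opening: 1.002
grasp_force: 1.8
```

play_rows:
  motion:
    - [[0.005, 0, 0, 0, 0, 0], [0.01, 0, -0.04, 0, 0, 7], [0.01, 0, -0.08, 0, 0, 14], [0.01, 0.03, -0.1, 0, 0, 21], [0.01, 0.06, -0.1, 0, 0, 28], [0.01, 0.09, -0.1, 0, 0, 35], [0.0, 0.1, -0.1, 0, 0, 42], [-0.02, 0.1, -0.1, 0, 0, 49]]

```text
time_s: 3.8
position: [0.4679, 0.1562, 0.2118]
tcp_rot: [[-0.676, 0.737, -0.0], [0.737, 0.676, 0.001], [0.001, 0.001, -1.0]]
force: [0.8, -0.7, 0.4]
opening: 1.005
grasp_force: 0.0
```

```bash
python3 - <<'E'
from h import *
s=log()
d=imaging.capture("top"); cv2.imwrite("pics/top1.png",d["frame"][:,:,::-1])
m=finder.outline_of("top","holder")[0]["pixels"]
r,_=rect(d,m,.102); print("holder",r,cv2.boxPoints(r).round(3).tolist())
print(s["position"],s["joint_positions"]); print(rows((.56,.155,.2),down(2)))
E
```

```text
holder ((0.5700877904891968, 0.04846586287021637), (0.21508008241653442, 0.16634920239448547), 1.1277506351470947) [[0.460999995470047, 0.12999999523162842], [0.46399998664855957, -0.03700000047683716], [0.6790000200271606, -0.032999999821186066], [0.6759999990463257, 0.1340000033378601]]
[0.4679473  0.1562052  0.21178942] [ 5.41806892e+00  2.24280646e+01  1.02423419e+02  7.81029687e-02
  5.51426464e+01 -3.71457361e+01]
[-0.058, 0.0638, 0.0128, 0.42, 0.13, 40.71]
```

View pics/top1.png

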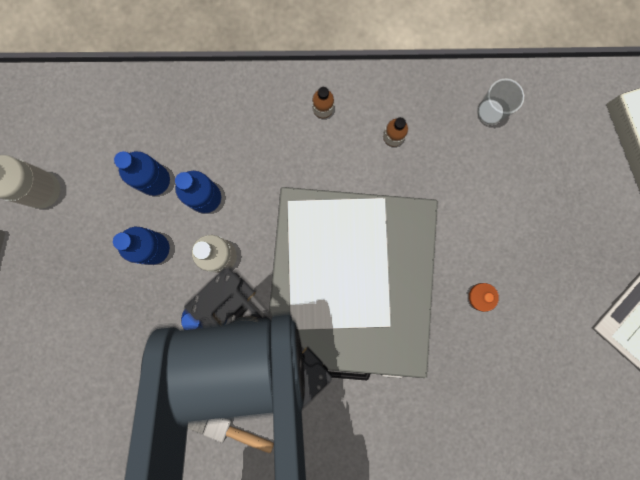

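The holder (corners about (288,200) to (389,328)) moved 46 mm forward, as planned. Next I align the fingers behind its +y edge.

play_rows:
  motion:
    - [[-0.03, 0.04, 0.0, 0, 0, 7], [-0.064, 0.073, 0.0, 0, 0, 14], [-0.064, 0.073, 0.0, 0, 0, 21], [-0.064, 0.073, 0.0, 0, 0, 28], [-0.064, 0.073, 0.0, 0, 0, 35], [-0.064, 0.073, 0.0, 0, 0, 41], [-0.064, 0.073, 0.0, 0, 0, 41], [-0.064, 0.073, 0.0, 0, 0, 41]]

```text
time_s: 4.57
position: [0.5663, 0.1553, 0.2113]
tcp_rot: [[-0.033, 0.999, -0.0], [0.999, 0.033, -0.0], [-0.0, -0.0, -1.0]]
force: [0.3, -0.8, -0.0]
opening: 0.996
grasp_force: 0.0
```

```bash
python3 - <<'E'
from h import *
s=log()
print(s["position"],s["joint_positions"],s["tcp_rot"].round(3)); print(rows((.572,.155,.112),down(1.5)))
E
```

```text
[0.56634667 0.15531188 0.21127374] [ 4.44170560e+00  2.92500468e+01  8.93123822e+01 -3.42690672e-03
  6.14597491e+01  2.56556434e+00] [[-0.033  0.999 -0.   ]
 [ 0.999  0.033 -0.   ]
 [-0.    -0.    -1.   ]]
[-0.0005, 0.0057, 0.0993, -0.02, 0.0, 0.38]
```

play_rows:
  motion:
    - [[0, 0.006, 0.04, 0, 0, 0], [0, 0.006, 0.075, 0, 0, 0], [0, 0.006, 0.092, 0, 0, 0], [0, 0.006, 0.099, 0, 0, 0], [0, 0.006, 0.099, 0, 0, 0], [0, 0.006, 0.099, 0, 0, 0]]

```text
time_s: 5.07
position: [0.5733, 0.156, 0.1131]
tcp_rot: [[-0.03, 1.0, 0.001], [1.0, 0.03, 0.0], [0.0, 0.001, -1.0]]
force: [1.2, 0.3, 0.2]
opening: 1.002
grasp_force: 0.0
```

play_rows:
  motion:
    - [[-0.01, 0, 0, 0, 0, 0], [-0.02, 0, 0, 0, 0, 0], [-0.03, 0, 0, 0, 0, 0], [-0.04, 0, 0, 0, 0, 0], [-0.05, 0, 0, 0, 0, 0], [-0.06, 0, 0, 0, 0, 0], [-0.07, 0, 0, 0, 0, 0], [-0.08, 0, 0, 0, 0, 0]]

```text
time_s: 5.73
position: [0.5751, 0.075, 0.1127]
tcp_rot: [[-0.029, 1.0, 0.0], [1.0, 0.029, 0.0], [0.0, 0.0, -1.0]]
force: [-0.1, 2.4, 2.0]
opening: 1.003
grasp_force: 1.7
```

play_rows:
  motion:
    - [[-0.01, 0, 0, 0, 0, 0], [-0.02, 0, 0, 0, 0, 0], [-0.03, 0, 0, 0, 0, 0], [-0.04, 0, 0, 0, 0, 0], [-0.049, 0, 0, 0, 0, 0], [-0.057, 0, 0, 0, 0, 0], [-0.062, 0, 0, 0, 0, 0], [-0.064, 0, 0, 0, 0, 0]]

```text
time_s: 6.4
position: [0.5769, 0.0111, 0.1124]
tcp_rot: [[-0.028, 1.0, -0.0], [1.0, 0.028, -0.0], [-0.0, -0.0, -1.0]]
force: [0.8, 3.0, 2.3]
opening: 1.0
grasp_force: 1.6
```

play_rows:
  motion:
    - [[0.0, 0, 0, 0, 0, 0], [0.01, 0, 0, 0, 0, 0], [0.01, 0, -0.03, 0, 0, 0], [0.01, 0, -0.07, 0, 0, 0], [0.01, 0, -0.11, 0, 0, 0], [0.01, 0, -0.15, 0, 0, 0], [0.01, 0, -0.18, 0, 0, 0], [0.01, 0, -0.2, 0, 0, 0]]

```text
time_s: 7.07
position: [0.5777, 0.0227, 0.3165]
tcp_rot: [[-0.03, 1.0, 0.006], [1.0, 0.03, -0.002], [-0.002, 0.006, -1.0]]
force: [-0.1, -0.2, -0.5]
opening: 1.003
grasp_force: 0.0
```

```bash
python3 - <<'E'
from h import *
s=log()
for c in("top","side"):
    d=imaging.capture(c); cv2.imwrite(f"pics/{c}2.png",d["frame"][:,:,::-1])
    o=finder.outline_of(c,"holder")
    if o:
        r,_=rect(d,o[0]["pixels"],.102); print(c,"holder",r,cv2.boxPoints(r).round(3).tolist())
print(s["position"],s["joint_positions"],s["tcp_rot"].round(3))
L=open("log.txt").read()
print(L)
E
```

```text
top holder ((0.5024885535240173, -0.106059730052948), (0.07107721269130707, 0.0717071145772934), 89.39714050292969) [[0.4659999907016754, -0.14100000262260437], [0.5379999876022339, -0.1420000046491623], [0.5389999747276306, -0.07100000232458115], [0.46700000762939453, -0.07000000029802322]]
side holder ((0.5691607594490051, -0.09029144793748856), (0.22504301369190216, 0.17580369114875793), 2.159695863723755) [[0.453000009059906, -0.007000000216066837], [0.46000000834465027, -0.18199999630451202], [0.6850000023841858, -0.17399999499320984], [0.6779999732971191, 0.0020000000949949026]]
[0.5777128  0.02271868 0.31648215] [-8.79157319e+00  2.18691091e+01  8.36836073e+01 -5.16972670e-02
  7.41164441e+01 -1.05061343e+01] [[-0.03   1.     0.006]
 [ 1.     0.03  -0.002]
 [-0.002  0.006 -1.   ]]
[[-9.094579545823306, 13.236752065421927, 112.87824254130477, -0.06491101278593103, 53.65915426464055, -99.77791302564057], [0.3976166845638354, 0.04849728701085595, 0.23507343057486876], [[-0.9999136833153172, -0.01259269150408448, 0.0037483382289902694], [-0.01259847817255409, 0.9999194743277049, -
[... 556 characters left out ...]
4, 61.45974913920026, 2.5655643432981035], [0.5663466717976763, 0.155311883724007, 0.2112737398398511], [[-0.03276757514990632, 0.9994629258810493, -0.00038184825185230546], [0.9994629963865364, 0.03276754599467672, -8.236220742110469e-05], [-6.980574265556824e-05, -0.000384342007782427, -0.9999999237041869]]]
[[-8.79157318890296, 21.869109114325283, 83.68360728110598, -0.05169726702060951, 74.11644412462188, -10.50613432397029], [0.5777127978149006, 0.022718679109162514, 0.3164821530416354], [[-0.030159279894700956, 0.999529564488486, 0.005573827203134546], [0.9995432852875697, 0.03016939798337674, -0.0017401901770704303], [-0.001907530540996285, 0.005518798671625964, -0.9999829519489104]]]
```

View pics/side2.png

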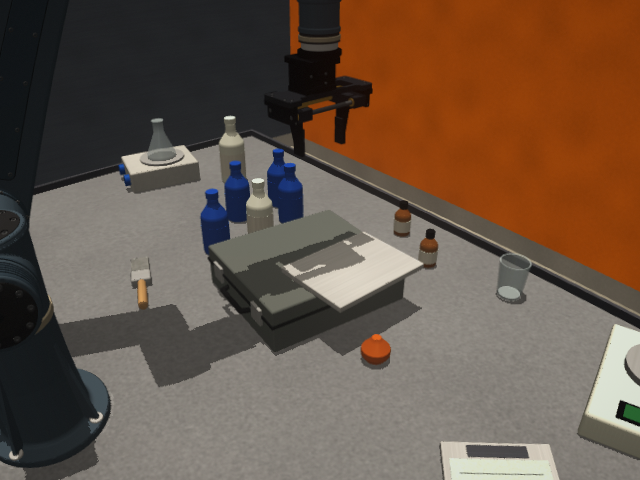

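The holder now overhangs the case's -y edge in the side view (front corner at about (342,303)), and the bottle at (259,205) still stands. Next is a tilt move at height, which also lets me fit the arm's kinematics.

play_rows:
  motion:
    - [[-0.04, 0, 0, 0, 5, 0], [-0.08, 0, 0, 0, 10, 0], [-0.12, 0, 0, 0, 15, 0], [-0.16, 0, 0, 0, 20, 0], [-0.2, 0, 0, 0, 25, 0], [-0.24, 0, 0, 0, 30, 0], [-0.26, 0, 0, 0, 35, 0], [-0.26, 0, 0, 0, 40, 0]]

```text
time_s: 7.93
position: [0.5834, -0.2432, 0.309]
tcp_rot: [[-0.015, 1.0, -0.017], [0.763, 0.023, 0.646], [0.646, -0.003, -0.763]]
force: [0.9, 0.4, -0.4]
opening: 1.001
grasp_force: 0.0
```

```bash
cat > kin.py <<'E'
from h import *
from scipy.optimize import least_squares
LO=np.array([-176.69,-43.24,12.49,-82,0,-163.58]);HI=np.array([176.69,126.21,139.97,262,151.66,163.58])
def fk(j,p,s4=1):
    a1,L1,L2,a3,h,L6,d,s4=p; q=np.radians(j); E=lambda a,t:Ro.from_euler(a,t).as_matrix()
    B=E('z',q[0]); U=B@E('y',q[1]); F=U@E('y',q[2]); W=F@E('z',s4*q[3])@E('y',q[4])@E('z',q[5]+np.pi/2)
    return B@[a1,d,0]+[0,0,h]+U@[0,0,L1]+F@[a3,0,L2]+W@[0,0,L6],W
def fit():
    D=[json.loads(l) for l in open("log.txt")]
    best=None
    for s4 in(1,-1):
        f=lambda p:np.concatenate([np.r_[(fk(j,np.r_[p,s4])[0]-x),.3*(fk(j,np.r_[p,s4])[1]-np.array(T)).ravel()] for j,x,T in D]+[1e-4*(p-[0,.4,.4,0,.3,.2,.111])])
        r=least_squares(f,[0,.4,.4,0,.3,.2,.111])
        if best is None or r.cost<best[0]: best=(r.cost,np.r_[r.x,s4],abs(f(r.x)).max())
    return best
def ik(x,T,p,j0):
    f=lambda j:np.r_[(fk(j,p)[0]-x)*10,(fk(j,p)[1]-T).ravel()]
    j0=np.clip(j0,LO+.5,HI-.5)
    r=least_squares(f,j0,bounds=(LO,HI),x_scale=50); return r.x,r.cost
def tool(tilt,yaw,roll):
    "z along +y (yawed), pointing down by tilt; tool y = up(ish) for roll=0"
    a=np.radians(yaw); y=np.array([-np.sin(a),np.cos(a),0]); t=np.radians(tilt); z=np.cos(t)*y-np.array([0,0,np.sin(t)])
    u=np.sin(t)*y+np.array([0,0,np.cos(t)]); return np.c_[np.cross(u,z),u,z]@Ro.from_euler('z',roll,degrees=True).as_matrix()
E
python3 - <<'E'
from kin import *
s=log(); st=json.loads('[[65.117, 30.224, 82.088, 0, 67.689, -10.227],[0.158, 0.605, 0.24]]')
print(s["position"],s["joint_positions"])
c=fit();print(c[0],c[2],c[1].round(4)); p=c[1]
print(fk(np.array(st[0]),p)[0])
for nm,x in(("grasp",(.575,-.14,.1)),("lift",(.575,-.2,.3)),):
  for tilt in(0,15):
    for roll in(0,180):
      sol=min((ik(np.array(x),tool(tilt,1.5,roll),p,np.array([j1,40,80,j4,70,j6]))[::-1] for j1 in(-50,-20) for j4 in(-60,60,150,240) for j6 in(-120,0,120)),key=lambda t:t[0])
      print(nm,tilt,roll,round(sol[0],6),sol[1].round(1))
E
```

```text
[ 0.58341192 -0.24319978  0.30898914] [-44.89549098  38.5985735   65.24792891  27.5699002  105.7447088
 -45.63900115]
2.8461429062729753e-10 1.8799996169599122e-05 [0.     0.588  0.3917 0.1141 0.2742 0.2885 0.111  1.    ]
[0.15809216 0.60464934 0.23954141]
grasp 0 0 0.0 [ -45.2   70.1   70.3   50.8  117.6 -150.4]
grasp 0 180 0.0 [-45.2  70.1  70.3  50.8 117.6  29.6]
grasp 15 0 0.0 [ -44.6   63.2   73.8   44.3  106.6 -150.5]
grasp 15 180 0.0 [-44.6  63.2  73.8  44.3 106.6  29.5]
lift 0 0 0.0 [ -48.4   55.4   67.3   57.3  130.  -134.9]
lift 0 180 0.0 [-48.4  55.4  67.3  57.3 130.   45.1]
lift 15 0 0.0 [ -47.9   49.7   67.3   48.1  122.4 -136.7]
lift 15 180 0.0 [-47.9  49.7  67.3  48.1 122.4  43.3]
```

```bash
python3 - <<'E'
from kin import *
p=fit()[1]; np.save("p.npy",p)
T=tool(8,1.5,180); s=bot.read_state()
print(rows((.582,-.25,.17),T))
j=s["joint_positions"]
for x in((.582,-.25,.17),(.582,-.146,.115)):
    j,c=ik(np.array(x),T,p,j); print(j.round(1),c)
for r in range(180,-1,-30):
    j,c=ik(np.array((.57,-.26,.35)),tool(8,1.5,r),p,j); print(r,j.round(1),c)
E
```

```text
[-0.0949, -0.0011, 0.1017, 32.73, 32.57, 85.37]
[-50.3  64.6  60.   47.8 124.1  38. ] 6.057814279375709e-24
[-44.9  65.5  71.   47.9 113.2  31.1] 6.716798701733642e-30
180 [-51.4  51.8  59.3  55.3 133.4  50.7] 8.596736305131215e-28
150 [-51.4  51.8  59.3  55.3 133.4  20.7] 1.9826228011387978e-23
120 [-51.4  51.8  59.3  55.3 133.4  -9.3] 3.8247252769705264e-22
90 [-51.4  51.8  59.3  55.3 133.4 -39.3] 1.8680325906357827e-20
60 [-51.4  51.8  59.3  55.3 133.4 -69.3] 3.748164330273254e-18
30 [-51.4  51.8  59.3  55.3 133.4 -99.3] 2.2108255388231482e-29
0 [ -51.4   51.8   59.3   55.3  133.4 -129.3] 3.286790582382353e-20
```

play_rows:
  motion:
    - [[0, 0, 0, 2.4, 2.35, 6.2], [0, 0, 0, 4.8, 4.7, 12.4], [0, 0, 0, 7.2, 7.05, 18.6], [0, 0, 0, 9.6, 9.4, 24.8], [0, 0, 0, 12, 11.75, 31], [0, 0, 0, 14.4, 14.1, 37.2], [0, 0, 0, 16.8, 16.45, 43.4], [0, 0, 0, 19.2, 18.8, 49.6]]

```text
time_s: 8.6
position: [0.5841, -0.2369, 0.3097]
tcp_rot: [[0.778, 0.602, -0.181], [0.389, -0.236, 0.89], [0.493, -0.763, -0.418]]
force: [0.1, 0.4, -0.5]
opening: 1.0
grasp_force: 0.0
```

```bash
python3 - <<'E'
from kin import *
print(rows((.582,-.25,.17),tool(8,1.5,180)))
E
```

```text
[-0.0756, 0.1084, 0.0471, 13.47, 14.14, 35.39]
```

play_rows:
  motion:
    - [[-0.019, 0.027, 0.012, 2.3, 2.4, 6], [-0.038, 0.054, 0.024, 4.6, 4.8, 12], [-0.057, 0.081, 0.036, 6.9, 7.2, 18], [-0.0756, 0.108, 0.047, 9.2, 9.6, 24], [-0.0756, 0.108, 0.047, 11.5, 12, 30], [-0.0756, 0.108, 0.047, 13.5, 14.1, 35.4], [-0.0756, 0.108, 0.047, 13.5, 14.1, 35.4], [-0.0756, 0.108, 0.047, 13.5, 14.1, 35.4]]

```text
time_s: 9.27
position: [0.5825, -0.2509, 0.1709]
tcp_rot: [[1.0, 0.012, -0.028], [0.03, -0.141, 0.99], [0.008, -0.99, -0.141]]
force: [0.4, -0.6, -0.1]
opening: 1.003
grasp_force: 0.0
```

```bash
python3 - <<'E'
from kin import *
T=tool(8,1.5,180); print(rows((.582,-.22,.115),T),rows((.582,-.146,.115),T))
s=bot.read_state(); print(s["position"],s["joint_positions"],s["tcp_rot"].round(3).tolist())
E
```

```text
[-0.0001, 0.051, 0.0384, 0.1, 0.13, 0.47] [0.0021, 0.0406, 0.1117, 0.1, 0.13, 0.47]
[ 0.58252805 -0.25086712  0.17092702] [-50.23845284  64.5650493   59.77631428  47.73328004 124.30092996
  37.66167022] [[1.0, 0.012, -0.028], [0.03, -0.141, 0.99], [0.008, -0.99, -0.141]]
```

play_rows:
  motion:
    - [[0, 0.02, 0.012, 0, 0, 0], [0, 0.04, 0.025, 0, 0, 0], [0, 0.051, 0.038, 0, 0, 0], [0, 0.05, 0.055, 0, 0, 0], [0.001, 0.047, 0.075, 0, 0, 0], [0.002, 0.044, 0.095, 0, 0, 0], [0.002, 0.041, 0.112, 0, 0, 0], [0.002, 0.041, 0.112, 0, 0, 0]]

```text
time_s: 9.93
position: [0.5827, -0.1427, 0.1176]
tcp_rot: [[0.999, 0.015, -0.033], [0.035, -0.143, 0.989], [0.01, -0.99, -0.144]]
force: [-0.7, 0.8, 0.8]
opening: 1.003
grasp_force: 0.0
```

```bash
python3 - <<'E'
from kin import *
d=imaging.capture("side");cv2.imwrite("pics/side3.png",cv2.resize(d["frame"][160:380,180:480,::-1],None,fx=2.5,fy=2.5))
s=bot.read_state(); print(s["position"],s["force"])
E
```

```text
[ 0.58303145 -0.14455832  0.11741363] [ 0.05210125 -0.19923439 -0.68721597]
```

View pics/side3.png

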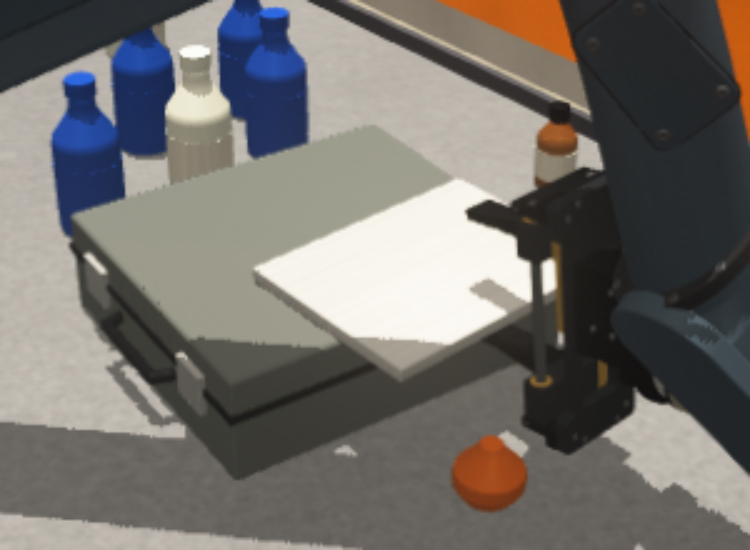

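The jaws straddle the holder's overhanging edge: the upper finger at about (490,213) is above the slab and the lower one is below it. The bulb at (490,475) is clear, so I close.

play_rows:
  motion:
    - [[0, 0, 0, 0, 0, 0], [0, 0, 0, 0, 0, 0], [0, 0, 0, 0, 0, 0], [0, 0, 0, 0, 0, 0], [0, 0, 0, 0, 0, 0], [0, 0, 0, 0, 0, 0], [0, 0, 0, 0, 0, 0], [0, 0, 0, 0, 0, 0]]
  fingers: 0.0

```text
time_s: 10.65
position: [0.5828, -0.147, 0.116]
tcp_rot: [[1.0, 0.013, -0.027], [0.029, -0.145, 0.989], [0.009, -0.989, -0.145]]
force: [0.8, -1.1, -1.8]
opening: 0.476
grasp_force: 1.0
```

play_rows:
  motion:
    - [[0, 0, 0, 0, 0, 0], [0, 0, 0, 0, 0, 0], [0, 0, 0, 0, 0, 0], [0, 0, 0, 0, 0, 0]]

```text
time_s: 10.98
position: [0.5828, -0.1466, 0.1165]
tcp_rot: [[1.0, 0.013, -0.028], [0.029, -0.144, 0.989], [0.009, -0.989, -0.144]]
force: [0.8, -0.4, -2.2]
opening: 0.174
grasp_force: 0.9
```

play_rows:
  motion:
    - [[0, 0, 0, 0, 0, 0], [0, 0, 0, 0, 0, 0], [0, 0, 0, 0, 0, 0], [0, 0, 0, 0, 0, 0]]

```text
time_s: 11.32
position: [0.5828, -0.1465, 0.1168]
tcp_rot: [[1.0, 0.013, -0.028], [0.029, -0.143, 0.989], [0.009, -0.99, -0.144]]
force: [1.5, -0.8, -0.7]
opening: 0.133
grasp_force: 29.9
```

```bash
python3 - <<'E'
from kin import *
print(rows((.57,-.26,.35),tool(8,1.5,180)))
E
```

```text
[-0.014, -0.2147, -0.1454, 0.26, 0.1, 0.56]
```

Gripped at 30 N with an opening of about 12 mm. I'll lift, then move back.

play_rows:
  motion:
    - [[0, -0.01, 0, 0, 0, 0], [0, -0.03, 0, 0, 0, 0], [0, -0.055, -0.005, 0, 0, 0], [0, -0.085, -0.02, 0, 0, 0], [-0.005, -0.115, -0.04, 0, 0, 0], [-0.01, -0.145, -0.065, 0, 0, 0], [-0.014, -0.175, -0.09, 0, 0, 0], [-0.014, -0.195, -0.115, 0, 0, 0]]

```text
time_s: 11.98
position: [0.5686, -0.233, 0.3295]
tcp_rot: [[0.999, 0.015, -0.029], [0.031, -0.146, 0.989], [0.011, -0.989, -0.147]]
force: [0.7, 0.6, -3.4]
opening: 0.136
grasp_force: 30.0
```

play_rows:
  motion:
    - [[0, -0.015, -0.015, 0, 0, 0], [0, -0.02, -0.025, 0, 0, 0], [0, -0.02, -0.03, 0, 0, 0], [0, -0.02, -0.03, 0, 0, -3], [0, -0.02, -0.03, 0, 0, -7], [0, -0.02, -0.03, 0, 0, -12], [0, -0.02, -0.03, 0, 0, -18], [0, -0.02, -0.03, 0, 0, -24]]

```text
time_s: 12.65
position: [0.5699, -0.2584, 0.3479]
tcp_rot: [[0.907, 0.42, -0.029], [0.085, -0.117, 0.99], [0.412, -0.9, -0.142]]
force: [0.1, -0.1, -3.3]
opening: 0.136
grasp_force: 30.0
```

```bash
python3 - <<'E'
from kin import *
d=imaging.capture("side");cv2.imwrite("pics/side4.png",d["frame"][:,:,::-1])
s=bot.read_state(); print(s["position"],s["force"],s["moment"],s["grasp_force"],s["opening"],s["joint_positions"])
E
```

```text
[ 0.56986552 -0.25833493  0.34798763] [ 0.11760504 -0.12348558 -2.96624226] [-1.37602629  0.08354373 -0.03344633] 30.006196489557624 0.13715484336640896 [-51.28163963  51.85473056  59.44517606  54.92288531 133.21738167
  25.55128251]
```

View pics/side4.png

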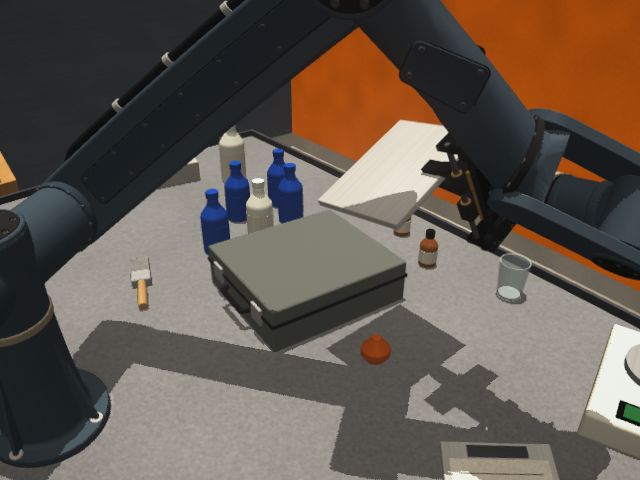

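The holder is held clear of the case (slab at about (390,170) in the side view), so I continue the roll.

play_rows:
  motion:
    - [[0, 0, 0, 0, 0, -7], [0, 0, 0, 0, 0, -14], [0, 0, 0, 0, 0, -21], [0, 0, 0, 0, 0, -28], [0, 0, 0, 0, 0, -35], [0, 0, 0, 0, 0, -42], [0, 0, 0, 0, 0, -49], [0, 0, 0, 0, 0, -56]]

```text
time_s: 13.37
position: [0.5699, -0.2585, 0.3483]
tcp_rot: [[0.16, 0.987, -0.029], [0.145, 0.005, 0.989], [0.976, -0.162, -0.142]]
force: [-0.2, 0.6, -3.5]
opening: 0.134
grasp_force: 30.0
```

play_rows:
  motion:
    - [[0, 0, 0, 0, 0, -7], [0, 0, 0, 0, 0, -14], [0, 0, 0, 0, 0, -21], [0, 0, 0, 0, 0, -28], [0, 0, 0, 0, 0, -35], [0, 0, 0, 0, 0, -42], [0, 0, 0, 0, 0, -49], [0, 0, 0, 0, 0, -56]]

```text
time_s: 14.03
position: [0.5699, -0.2585, 0.3483]
tcp_rot: [[-0.729, 0.684, -0.029], [0.077, 0.123, 0.989], [0.681, 0.719, -0.142]]
force: [-0.4, 0.2, -3.3]
opening: 0.134
grasp_force: 30.0
```

play_rows:
  motion:
    - [[0, 0, 0, 0, 0, -7], [0, 0, 0, 0, 0, -14], [0, 0, 0, 0, 0, -21], [0, 0, 0, 0, 0, -28], [0, 0, 0, 0, 0, -35], [0, 0, 0, 0, 0, -40], [0, 0, 0, 0, 0, -43], [0, 0, 0, 0, 0, -43]]

```text
time_s: 14.7
position: [0.5699, -0.2586, 0.3484]
tcp_rot: [[-1.0, 0.008, -0.029], [-0.027, 0.142, 0.989], [0.012, 0.99, -0.142]]
force: [0.2, -1.1, -4.3]
opening: 0.136
grasp_force: 30.0
```

```bash
python3 - <<'E'
from kin import *
d=imaging.capture("side");cv2.imwrite("pics/side5.png",d["frame"][:,:,::-1])
s=bot.read_state(); print(s["position"],s["force"],s["moment"],s["grasp_force"],s["opening"],s["joint_positions"])
p=np.load("p.npy"); j=s["joint_positions"]
for x in((.57,-.2,.3),(.57,-.14,.2),(.57,-.14,.13),(.57,-.13,.115)):
    j,c=ik(np.array(x),tool(8,1.5,0),p,j); print(j.round(1),c)
T=tool(8,1.5,0); print(rows((.57,-.135,.35),T),rows((.57,-.135,.18),T))
E
```

```text
[ 0.56986774 -0.25872484  0.34864351] [-0.46701777 -0.06065489 -4.66317252] [-1.4582931  -0.0136683  -0.01595422] 29.98822361769271 0.13538839339765474 [ -51.3033559    51.81438112   59.38518533   54.94767331  133.24671854
 -128.78054315]
[ -48.5   52.1   67.9   51.8  126.  -136.6] 1.8236639135162416e-21
[ -45.3   57.7   74.8   49.   116.  -145.8] 9.855012608702185e-19
[ -45.3   63.6   73.7   47.3  112.8 -149.7] 1.8954485745500104e-21
[ -44.7   64.7   74.3   47.4  111.4 -150.8] 7.141607913454541e-22
[-0.0034, 0.019, 0.1222, -0.18, -0.15, -0.75] [-0.0057, -0.1493, 0.1464, -0.18, -0.15, -0.75]
```

View pics/side5.png

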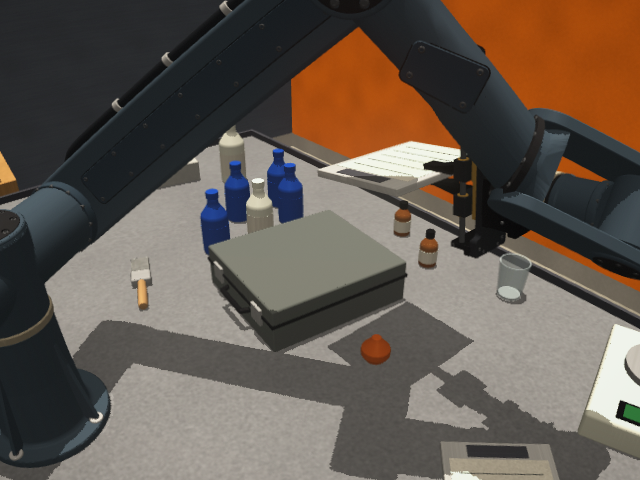

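The holder is sheet up now, with lined paper showing at (410,160), and the bottle is upright. I'll move it over the case.

```bash
python3 - <<'E'
from kin import *
T=tool(8,1.5,0); print(rows((.578,-.138,.30),T),rows((.578,-.138,.135),T))
E
```

```text
[-0.012, -0.0309, 0.1261, -0.18, -0.15, -0.75] [-0.0142, -0.1942, 0.1496, -0.18, -0.15, -0.75]
```

play_rows:
  motion:
    - [[-0.002, -0.003, 0.015, 0, 0, 0], [-0.004, -0.008, 0.035, 0, 0, 0], [-0.006, -0.014, 0.06, 0, 0, 0], [-0.009, -0.02, 0.085, 0, 0, 0], [-0.011, -0.03, 0.11, 0, 0, 0], [-0.012, -0.05, 0.126, 0, 0, 0], [-0.013, -0.075, 0.133, 0, 0, 0], [-0.013, -0.1, 0.137, 0, 0, 0]]

```text
time_s: 15.42
position: [0.5787, -0.1359, 0.2301]
tcp_rot: [[-1.0, 0.007, -0.03], [-0.028, 0.145, 0.989], [0.011, 0.989, -0.145]]
force: [0.1, -0.1, -3.8]
opening: 0.13
grasp_force: 30.0
```

play_rows:
  motion:
    - [[0, -0.025, 0.004, 0, 0, 0], [0, -0.05, 0.007, 0, 0, 0], [0, -0.07, 0.01, 0, 0, 0], [0, -0.085, 0.012, 0, 0, 0], [0, -0.092, 0.013, 0, 0, 0], [0, -0.094, 0.013, 0, 0, 0], [0, -0.094, 0.013, 0, 0, 0]]

```text
time_s: 16.0
position: [0.5781, -0.1388, 0.1364]
tcp_rot: [[-1.0, 0.005, -0.028], [-0.027, 0.144, 0.989], [0.009, 0.99, -0.144]]
force: [-0.0, -0.5, -3.6]
opening: 0.136
grasp_force: 30.0
```

```bash
python3 - <<'E'
from kin import *
d=imaging.capture("side");cv2.imwrite("pics/side6.png",cv2.resize(d["frame"][160:380,180:480,::-1],None,fx=2.5,fy=2.5))
s=bot.read_state(); print(s["position"],s["force"],s["tcp_rot"].round(3).tolist()); T=tool(8,1.5,0); print(rows((.578,-.138,.119),T))
E
```

```text
[ 0.57827057 -0.13896313  0.1370893 ] [ 0.15203489  0.33013502 -2.35579708] [[-1.0, 0.003, -0.027], [-0.027, 0.144, 0.989], [0.007, 0.99, -0.144]]
[0.0001, -0.0178, 0.0036, -0.29, -0.08, -0.41]
```

View pics/side6.png

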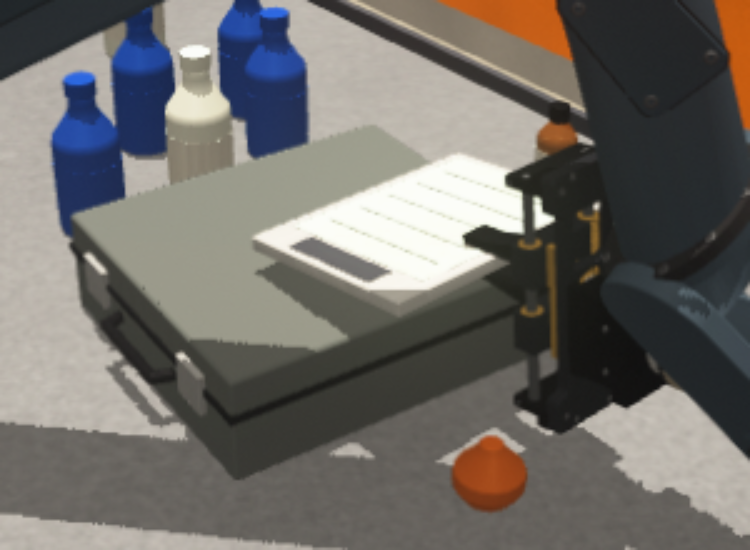

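The holder hangs just over the case, sheet up, with its near corner at (400,308). I'll lower it until it touches, then open.

play_rows:
  motion:
    - [[0, -0.005, 0.001, 0, 0, 0], [0, -0.01, 0.002, 0, 0, 0], [0, -0.014, 0.003, 0, 0, 0], [0, -0.017, 0.003, 0, 0, 0], [0, -0.018, 0.003, 0, 0, 0], [0, -0.018, 0.003, 0, 0, 0]]

```text
time_s: 16.55
position: [0.5778, -0.1382, 0.1185]
tcp_rot: [[-1.0, 0.004, -0.027], [-0.027, 0.142, 0.989], [0.007, 0.99, -0.142]]
force: [0.4, 0.4, -2.0]
opening: 0.136
grasp_force: 30.0
```

play_rows:
  motion:
    - [[0, 0, 0, 0, 0, 0], [0, 0, 0, 0, 0, 0], [0, 0, 0, 0, 0, 0], [0, 0, 0, 0, 0, 0], [0, 0, 0, 0, 0, 0], [0, 0, 0, 0, 0, 0], [0, 0, 0, 0, 0, 0], [0, 0, 0, 0, 0, 0]]
  fingers: 0.087

```text
time_s: 17.22
position: [0.5778, -0.1384, 0.1183]
tcp_rot: [[-1.0, 0.004, -0.028], [-0.027, 0.144, 0.989], [0.008, 0.99, -0.144]]
force: [-0.2, 1.3, -1.5]
opening: 0.657
grasp_force: 0.9
```

play_rows:
  motion:
    - [[0, 0, 0, 0, 0, 0], [0, 0, 0, 0, 0, 0], [0, 0, 0, 0, 0, 0], [0, 0, 0, 0, 0, 0], [0, 0, 0, 0, 0, 0], [0, 0, 0, 0, 0, 0], [0, 0, 0, 0, 0, 0], [0, 0, 0, 0, 0, 0]]

```text
time_s: 17.88
position: [0.5778, -0.1384, 0.1182]
tcp_rot: [[-1.0, 0.004, -0.028], [-0.027, 0.144, 0.989], [0.008, 0.99, -0.144]]
force: [0.1, -0.1, -0.6]
opening: 0.999
grasp_force: 0.0
```

```bash
python3 - <<'E'
from kin import *
d=imaging.capture("side");cv2.imwrite("pics/side7.png",cv2.resize(d["frame"][160:380,180:480,::-1],None,fx=2.5,fy=2.5))
s=bot.read_state(); print(s["position"],s["force"],s["opening"]); T=tool(8,1.5,0); print(rows((.578,-.25,.119),T))
E
```

```text
[ 0.57783124 -0.13838818  0.11817694] [-0.70242199 -0.13930118  0.22012866] 0.9999770699405708
[0.0028, -0.0153, -0.1105, -0.28, -0.1, -0.44]
```

View pics/side7.png

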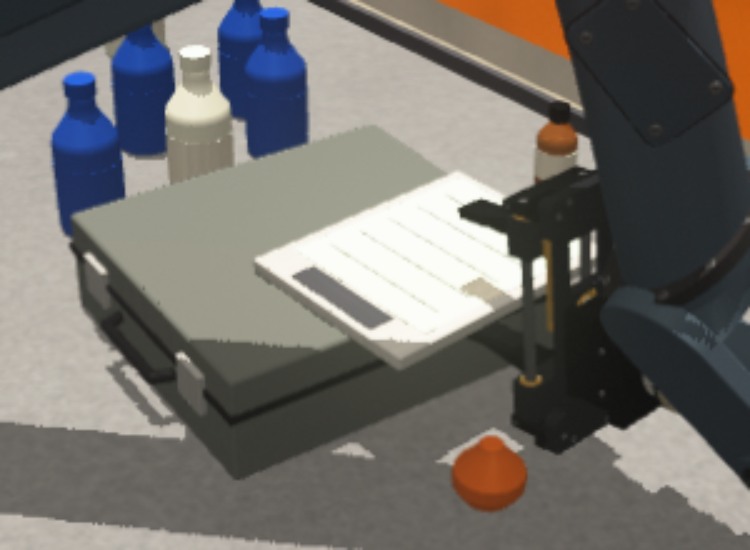

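The holder lies flat on the case, sheet up, with both fingers free of it. I'll withdraw along -y.

play_rows:
  motion:
    - [[0, -0.001, -0.01, 0, 0, 0], [0.001, -0.003, -0.025, 0, 0, 0], [0.001, -0.006, -0.045, 0, 0, 0], [0.002, -0.01, -0.07, 0, 0, 0], [0.003, -0.014, -0.095, 0, 0, 0], [0.003, -0.015, -0.11, 0, 0, 0], [0.003, -0.015, -0.11, 0, 0, 0], [0.003, -0.015, -0.11, 0, 0, 0]]

```text
time_s: 18.6
position: [0.5776, -0.2505, 0.119]
tcp_rot: [[-1.0, 0.004, -0.026], [-0.025, 0.145, 0.989], [0.007, 0.989, -0.145]]
force: [-0.3, -0.2, 0.1]
opening: 1.0
grasp_force: 0.0
```

```bash
python3 - <<'E'
from kin import *
s=bot.read_state(); print(s["position"],s["force"])
d=imaging.capture("side"); o=finder.outline_of("side","holder")
if o:
    r,_=rect(d,o[0]["pixels"],.102); print(r)
E
```

```text
[ 0.57762202 -0.25054466  0.11899042] [-0.26053213 -0.21516187  0.08914114]
((0.5776671171188354, -0.0802210196852684), (0.22514887154102325, 0.1771237701177597), 1.6584421396255493)
```

```bash
python3 -c "
from rig import bot
print(bot.hand_in())"
```

```text
the job is handed in; nothing more can be done
None
```

I turned the holder over and left it lying flat on the case, sheet up and released, with the white bottle still upright; the job is handed in at about 19 s, and no verdict was returned.

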